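# Shut and bolt the stamp box

## Robot

A 6-joint arm with a two-finger parallel gripper is mounted at the origin on a cart in front of the work surface, level with it; the furniture and walls round the work are solid. World frame = base frame: x ahead of the robot, y to its left, z up, the work surface at z = 0. Lengths are in m, angles in degrees, forces in N, time in s.
With the tool pointing down it reaches from about 0.275 to 0.775 m from the base axis. Payload 14.6 kg.
Tool frame: the origin (TCP) lies midway between the tips of the shut fingers; the grasp point (between the pads) lies 19 mm behind it; z points along the fingers, y is the direction in which the jaws open and shut (so a half turn about z gives the same grasp; the last joint's range is limited). The gripper opens to 85 mm and grips with 20 to 120 N. Pads are 22 mm wide; open, the fingers measure 114 mm over their backs; the gripper's body (76 mm by 85 mm) begins 54 mm behind the grasp point. The pads swing forward as they close: fully open they stand 13 mm farther back than shut.
Start: joints at [-84.07, 15.075, -2.767, 72.158, 0, 81.102], TCP at [0.134, -0.508, 0.231] pointing down, gripper open.
Joint ranges: [-151.79, 151.79], [-50.71, 97.33], [-67.44, 78.34], [-121.81, 120.89], [-77.56, 73.72], [-180, 180]. Speed limits (degrees/s): [108.29, 108.29, 147.25, 159.86, 180, 180].

## Interface

Orientations are given as a 3x3 rotation matrix whose columns are the frame's x, y, z axes.
In Python, from cell import ctrl gives the robot as it stands. Calls block until the motion is done:
- ctrl.move_ptp(position, orientation): joint-space move of the TCP to a pose.
- ctrl.move_linear(position, v=0.15, rotation=None): straight line of the TCP; rotation=None keeps the orientation; v is the mean speed in m/s.
- ctrl.movej(angles): joint-space move.
- ctrl.command_gripper(opening, newtons=None): finger opening in m; newtons is the grip in N (None keeps the last); returns when the fingers have stopped.
- ctrl.dwell(seconds).
- ctrl.solve_ik(position, orientation): joint angles nearest the present ones, or None.
- ctrl.observe(): the state.
- ctrl.grab_frame(name): name is "scene" or "top" or "wrist"; returns a dict with "color" (480x640x3 uint8, red, green, blue), "fovy" (degrees; the focal length in pixels is half the picture's height over the tangent of half this angle, whatever the lens; pixels are square), "cx", "cy" (the principal point, pixels), "k1" (the pictures are not rectified: a ray, as slopes to the right and down, at radius r is drawn at 1 + k1 r^2 times it, then the intrinsics apply), "view" (4x4, takes a point from world to camera coordinates). Camera axes: x right, y down, z forward; pixel columns grow to the right and rows downward; lengths in m; the calibration is good to about 2 mm. A picture is of the moment at which its call begins. There is no depth.
A pose or a line that the arm cannot do raises ctrl.Unreachable and nothing moves.
- ctrl.job_done(): hands the job in, once; it reports no verdict.
The state is a dict: "t": time; "joint_pos": joint angles; "qvel": joint speeds; "joint_efforts": joint torques, N m; "ee_pos": TCP position; "tool_rot": TCP orientation; "contact_force": force on the tool from outside, world axes, zero at the start; "torque": the same for the moment, N m; "opening": finger opening in m.
Only numpy, scipy, OpenCV 4.12 (cv2) and the standard library are available. Lean on these libraries where they do the work, as an engineer would, in place of code of your own. Each camera call takes 0.05 s, during which the arm holds its last target. There are 200 camera calls.

## Task

Close up the grey steel stamp box for the night, pushing with the fingertips only: push its open drawer fully home and tip its raised lid down flat, and only once the lid is down push the small upright bolt tab on the deck to the right of the lid all the way across toward the lid, so that the bolt locks it. Do not pick anything up and leave the loose things on and round the box where they are.

Things in the scene. Friction and masses are not known exactly. Their poses are not given: they have to be found in the camera images.
- stamp_box: Stepped grey steel box, fixed to the table, 240 (x) x 260 (y) mm. Origin: centre of its underside; x points from its drawer side to the back, y left, z up; turned up to 0.3 rad. Offsets below are in this frame, mm. Drawer base 55 high, its front (x -120 to -40) an open ledge; behind it the lidded tray at the left (y -20 to 130) and a solid deck at the right (y -130 to -21), top at z 103.
- box_drawer (a joint): How far the drawer is out, m: 0 = fully home, starts 0.03 to 0.07; grows toward -x of the box. Slides with 1.5 N friction, stays where it is left.
- drawer_front (a point): Centre of the plain drawer front's outer face, which is 256 mm wide and reaches from 3 to 49 mm above the table, no handle. With the drawer home it is at (-128, 0, 27) mm.
- box_lid (a joint): Lid angle, rad: 0 = shut flat, starts 0.5 to 0.9 (raised); stiff hinge of 0.3 N m friction, it stays where it is left and takes under 4 N at its free edge to push down.
- lid_hinge (a point): Middle of the lid's hinge line (along the box's y), on the underside of the lid at its back edge, at (120, 55, 95) mm.
- lid_edge (a point): Middle of the lid's free front edge, upper face, 164 mm from the hinge line. The lid is a plain plate 8 mm thick, 150 mm wide in y; shut, its top is at 103 mm. The keeper, a steel arch 20 mm high above the lid's upper face, stands on it near its right front corner (at (-10, -5) mm when shut).
- box_bolt (a joint): How far the bolt is pushed across, m: 0 = drawn back, 0.040 = fully across through the keeper (its stop); starts 0 to 0.008; grows toward +y of the box. 1.5 N friction, stays where it is left.
- bolt_tab (a point): Top centre of the upright bolt tab, a flat dark steel plate 8 mm thick in y (the push direction), 26 mm wide in x, top 34 mm above the deck. It is at (-10, -95, 137) mm with the bolt drawn back. The bolt's barrel, 16 mm high, lies to its left; nothing stands to its right.
- glue_stick: Loose glue stick standing on the table left of the drawer, 26 mm round, 96 mm high; origin at its foot. Leave alone.
- packing_tape: Loose roll of brown packing tape lying on the table just left of the box, 112 mm round, 48 mm high; origin under its centre. Leave alone.
- stapler: Loose stapler on the table right of the box, 36 x 150 x 53 mm, its length (own y) about along the box's x; origin under its centre. Leave alone.
- clip: Loose bulldog clip on the deck, behind the bolt, 46 x 32 x 28 mm; origin under its centre. Leave alone.
- pen: Loose pen lying along the ledge, 145 mm long (own y), 9 mm high; origin under its centre. Leave alone.
- masking_tape: Loose roll of masking tape in the tray under the lid, 100 mm round, 24 mm high; origin under its centre. It stays in there; the lid shuts 16 mm above it.
- box_cutter: Loose box cutter lying in the drawer along its front, 23 x 166 x 15 mm; origin under its centre. It rides in with the drawer; leave it in there.

How it is judged (in metres and radians):
On the way, in this order (a step that is already met when the one before it is completed fails the run):
1. the lid is down flat (value of joint box_lid below 0.03 rad), for 0.1 s.
2. the bolt is across (value of joint box_bolt above 0.035 m), for 0.1 s.
At the end, for the whole second after the job is handed in: The drawer is within 3 mm of fully home, the lid within 0.03 rad of flat (5 mm at its free edge) and the bolt at least 35 of its 40 mm across (value of joint box_drawer below 0.003 m and value of joint box_lid below 0.03 rad and value of joint box_bolt above 0.035 m); the robot touches nothing.
It fails at once if the bolt is pushed more than 15 mm across while the lid is up (over 0.08 rad) (value of joint box_bolt above 0.015 m and value of joint box_lid above 0.08 rad).
It fails at once if the arm or the gripper's body, not the fingers, pushes the box (over 5 N) (contact force between the arm and stamp_box above 5 N).
It fails at once if a loose thing is picked up or moved more than 25 mm (distance of any of glue_stick, packing_tape, stapler, clip, pen, masking_tape from where it was at the start of the episode above 0.025 m).
It fails at once if the box cutter is lifted out of the drawer (height (world z) of box_cutter above 0.04 m).
It fails at once if a standing glue stick is knocked over (angle between glue_stick's own z axis and vertical above 0.5 rad).
It also fails if it takes over 51 s, if anything falls off the work surface, if the arm or the gripper's body presses on something with over 40 N, if the wrist force passes 120 N, or if a joint passes its speed limit or range.

## Working session

There is one attempt and no reset: what is moved stays moved. The work goes in short steps, each a Python script; the robot and the scene stay as the last script left them, time stands still between calls to the robot, and variables do not carry over. Pictures are saved under pics/ and viewed, about 8 in all and at most 12, crops included, and the job is handed in when it is done.

```bash
ls; mkdir -p pics
cat > h.py <<'E'
import numpy as np, cv2, pickle
def K(f):
    fl=240/np.tan(np.radians(f["fovy"])/2); return fl
def proj(f,P):
    P=np.atleast_2d(P); V=np.array(f["view"]); c=P@V[:3,:3].T+V[:3,3]
    s=c[:,:2]/c[:,2:]; r2=(s**2).sum(1,keepdims=True)
    return s*(1+f["k1"]*r2)*K(f)+[f["cx"],f["cy"]]
def ray(f,uv):
    d=(np.array(uv,float)-[f["cx"],f["cy"]])/K(f); s=d.copy()
    for _ in range(20): s=d/(1+f["k1"]*(s@s))
    V=np.array(f["view"]); R=V[:3,:3]; return -R.T@V[:3,3], R.T@np.array([*s,1])
def atz(f,uv,z):
    o,d=ray(f,uv); return o+d*(z-o[2])/d[2]
def save(f,n): 
    cv2.imwrite(f"pics/{n}.png",f["color"][:,:,::-1]); pickle.dump(f,open(f"pics/{n}.pkl","wb"))
def load(n): return pickle.load(open(f"pics/{n}.pkl","rb"))
E
python3 - <<'E'
from cell import ctrl
from h import *
for n in ("scene","top"):
    f=ctrl.grab_frame(n); save(f,n); print(n,f["fovy"],f["k1"],np.round(f["view"],3).tolist())
print(ctrl.observe())
E
```

```text
pics
scene 48.993467589657556 -0.12666589607196563 [[-0.715, -0.699, -0.018, 0.506], [-0.345, 0.375, -0.86, 0.233], [0.608, -0.609, -0.509, 0.741], [0.0, 0.0, 0.0, 1.0]]
top 52.09087630164239 -0.03850666864495724 [[-0.027, -1.0, 0.006, 0.141], [-0.993, 0.026, -0.114, 0.574], [0.114, -0.009, -0.993, 0.88], [0.0, 0.0, 0.0, 1.0]]
{'t': 0.1, 'joint_pos': array([-8.40706330e+01,  1.50964996e+01, -2.80060223e+00,  7.21568981e+01,
        1.45400941e-04,  8.11036711e+01]), 'qvel': array([ 0.0133807 ,  0.03676014,  0.04282267,  0.12182972, -0.03724549,
        0.03796818]), 'joint_efforts': array([ 3.37656980e-03, -6.38575959e+01,  3.85063326e+01,  1.00074118e-02,
       -4.24754546e-05,  3.40326721e-05]), 'ee_pos': array([ 0.13432235, -0.50727785,  0.23086646]), 'tool_rot': array([[ 9.66708737e-01,  2.55879286e-01, -9.48358634e-05],
       [ 2.55879260e-01, -9.66708294e-01,  9.37696076e-04],
       [ 1.48258387e-04, -9.30745520e-04, -9.99999556e-01]]), 'contact_force': array([-0.74111044,  0.22714053,  0.07756197]), 'torque': array([ 0.01255788, -0.00321352, -0.00933431]), 'opening': 0.08556141195874568}
```

View pics/top.png

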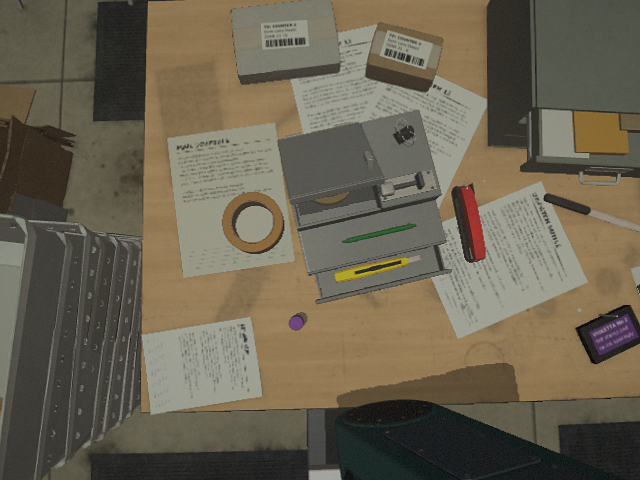

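View pics/scene.png

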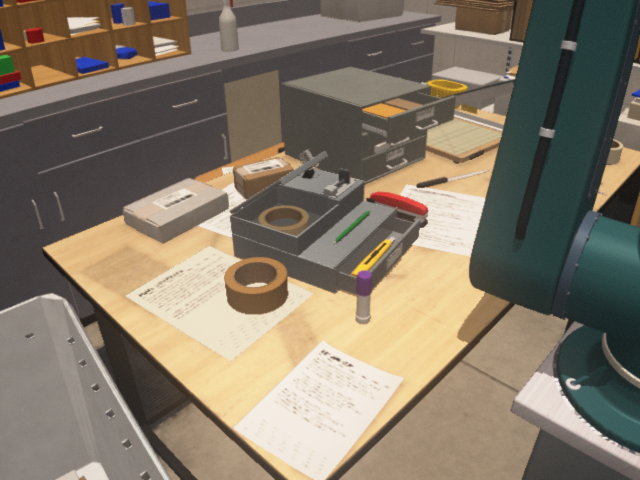

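The top view shows the box with its ledge and drawer facing the robot and the glue stick left of the drawer at about (297,322). The stapler is at (469,222), and the bolt tab and keeper are near (430,185). I'll enlarge both views to read corners.

Run:
```python
import cv2
t=cv2.imread('pics/top.png')[100:310,265:485]; cv2.imwrite('pics/topc.png',cv2.resize(t,None,fx=2.8,fy=2.8,interpolation=cv2.INTER_CUBIC))
t=cv2.imread('pics/scene.png')[140:330,220:440]; cv2.imwrite('pics/scenec.png',cv2.resize(t,None,fx=3,fy=3,interpolation=cv2.INTER_CUBIC))
```

```text
(no output)
```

View pics/topc.png

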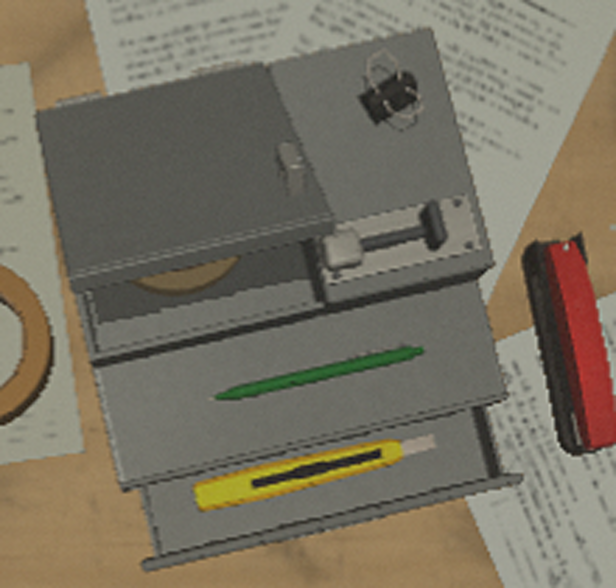

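View pics/scenec.png

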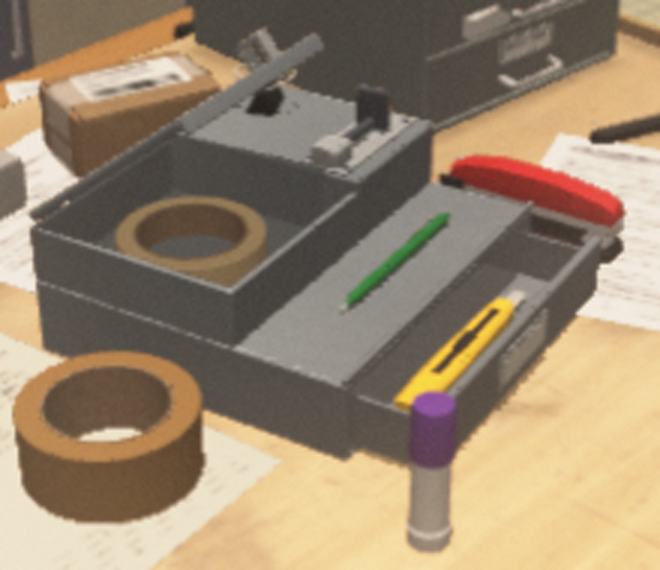

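```bash
cat > fit.py <<'E'
from h import *
from scipy.optimize import least_squares
T=load("top");S=load("scene")
def lid(x,y,h,a): # local from hinge: x toward edge, h above underside
    return [120-x*np.cos(a)-h*np.sin(a)*-1*0-h*np.sin(a)*0+h*np.sin(a)*1.0, y, 95+x*np.sin(a)+h*np.cos(a)]
def obs(p):
    d,a,b=p[3:]*[1000,1,1000]
    return [(T,125,488,[-120,130,55]),(T,508,400,[-120,-130,55]),(T,492,265,[-40,-130,103]),(T,432,28,[120,-130,103]),
    (T,97,357,[-40,130,55]),(T,72,275,lid(164,130,8,a)),(T,333,215,lid(164,-20,8,a)),(T,142,568,[-128-d,128,49]),(T,522,482,[-128-d,-128,49]),
    (T,433,207,[-10,-95+b,137]),
    (S,347,385,[-120,130,55]),(S,237,293,[-40,130,95]),(S,348,458,[-120,130,0]),(S,432,125,[-40,-130,103]),
    (S,320,40,lid(164,-20,8,a)),(S,372,90,[-10,-95+b,137])]
def W(p,P):
    c,s=np.cos(p[2]),np.sin(p[2]); P=np.array(P)/1000.
    return np.array([p[0]+c*P[0]-s*P[1],p[1]+s*P[0]+c*P[1],P[2]])
def res(p,raw=False):
    r=[]
    for f,u,v,P in obs(p):
        uv=(265+u/2.8,100+v/2.8) if f is T else (220+u/3,140+v/3)
        r.append(proj(f,W(p,P))[0]-uv)
    return np.array(r) if raw else np.ravel(r)
if __name__=="__main__":
    s=least_squares(res,[.5,.05,.1,.05,.7,.004],loss="soft_l1"); p=s.x
    print(p); print(np.round(res(p,True),1).tolist()); np.save("p.npy",p)
    g=atz(T,(297,322),.096); print("glue",g)
    c,s_=np.cos(p[2]),np.sin(p[2]); R=np.array([[c,-s_],[s_,c]])
    print("glue box",(g[:2]-p[:2])@R)
    for n,u,v,z in [("clip",392,97,.12),("pen",220,397,.06),("pen",422,350,.06),("stapler",580,240,.05),("st",590,450,.05),("st",530,245,.02),("st",570,450,.02)]:
        g=atz(T,(265+u/2.8,100+v/2.8),z); print(n,g,(g[:2]-p[:2])@R)
    print("tab",W(p,[-10,-95+p[5]*1e3,137]),"lid edge",W(p,lid(164,55,8,p[4])),"front",W(p,[-128-p[3]*1e3,0,27]))
E
python3 fit.py
```

```text
[0.6487854  0.04625648 0.20143955 0.04524734 0.63767562 0.00614447]
[[-1.9, 0.4], [0.8, -0.7], [2.1, 0.2], [0.5, -1.5], [-1.8, 4.1], [-1.2, 1.1], [0.6, 1.0], [-0.2, 0.6], [1.3, -1.0], [0.1, 5.1], [-0.4, -0.4], [-2.0, -1.2], [-0.9, 0.1], [1.1, -2.4], [-1.8, -1.9], [-0.4, -1.4]]
glue [0.42419973 0.16900196 0.096     ]
glue box [-0.19548554  0.1651986 ]
clip [ 0.73939259 -0.02501338  0.12      ] [ 0.0745154  -0.08795744]
pen [0.56239933 0.08365406 0.06      ] [-0.0771568  0.0539255]
pen [ 0.58953457 -0.04804471  0.06      ] [-0.07692053 -0.08053948]
stapler [ 0.66166637 -0.15896307  0.05      ] [-0.02843982 -0.20364715]
st [ 0.52245188 -0.15680505  0.05      ] [-0.16440755 -0.17367873]
st [ 0.66530198 -0.13412268  0.02      ] [-0.01990766 -0.18003646]
st [ 0.52445459 -0.15303973  0.02      ] [-0.16169197 -0.17039026]
tab [ 0.65676582 -0.04280314  0.137     ] lid edge [0.63091435 0.09874213 0.19906188] front [0.4790412  0.01159316 0.027     ]
```

```bash
cat > m.py <<'E'
from cell import ctrl
from fit import *
p=np.load("p.npy"); c,s=np.cos(p[2]),np.sin(p[2])
R=np.array([[c,s,0],[s,-c,0],[0,0,-1.]])
B=np.array([[c,-s,0],[s,c,0],[0,0,1]])
def push(direction,start,far,stop,step=.003,v=.05):
    """start (mm, box) -> far mm along box direction, stop when resisting force > stop N"""
    d=np.array(direction,float); f0=np.array(ctrl.observe()["contact_force"]); log=[]; x=0
    while x<far:
        x+=step*1000; ctrl.move_linear(W(p,np.array(start)+d*x),v=v)
        o=ctrl.observe(); F=-(np.array(o["contact_force"])-f0)@(B@d); log.append((round(x,1),round(F,1)))
        if F>stop: break
    q=B.T@(np.array(o["ee_pos"])-[p[0],p[1],0]); print("log",log,"tcp box",np.round(q*1e3,1),"t",o["t"]); return q
E
python3 - <<'E'
from m import *
ctrl.command_gripper(0)
y=0
ctrl.move_ptp(W(p,[-225,y,180]),R)
ctrl.move_linear(W(p,[-225,y,24]),v=.2)
ctrl.move_linear(W(p,[-192,y,24]),v=.1)
push([1,0,0],[-192,y,24],62,8)
save(ctrl.grab_frame("top"),"top2"); save(ctrl.grab_frame("scene"),"scene2")
E
```

```text
log [(3.0, np.float64(-0.8)), (6.0, np.float64(-1.2)), (9.0, np.float64(-1.3)), (12.0, np.float64(-0.6)), (15.0, np.float64(-0.3)), (18.0, np.float64(-1.5)), (21.0, np.float64(-1.5)), (24.0, np.float64(-0.6)), (27.0, np.float64(-1.4)), (30.0, np.float64(-0.9)), (33.0, np.float64(-1.7)), (36.0, np.float64(-1.7)), (39.0, np.float64(-0.2)), (42.0, np.float64(-1.1)), (45.0, np.float64(-1.2)), (48.0, np.float64(0.1)), (51.0, np.float64(-0.8)), (54.0, np.float64(-0.8)), (57.0, np.float64(14.1))] tcp box [-137.5    0.2   23.6] t 9.15
```

The drawer hit its stop with the TCP at box x −137.5 (about −139 expected). Next is the lid.

Run:
```python
from m import *
ctrl.move_linear(W(p,[-160,0,24]),v=.1)
ctrl.move_linear(W(p,[-160,0,230]),v=.25)
ctrl.move_linear(W(p,[10,65,230]),v=.2)
push([0,0,-1],[10,65,230],131,9,step=.005,v=.06)
ctrl.move_linear(W(p,[10,65,160]),v=.15)
save(ctrl.grab_frame("top"),"top3"); save(ctrl.grab_frame("scene"),"scene3")
a=cv2.imread('pics/top3.png')[100:310,265:485]; b=cv2.imread('pics/scene3.png')[140:330,220:440]
a,b=[cv2.resize(i,(400,380)) for i in (a,b)]; cv2.imwrite('pics/c3.png',np.hstack([a,b]))
```

```text
log [(5.0, np.float64(0.2)), (10.0, np.float64(1.0)), (15.0, np.float64(-0.4)), (20.0, np.float64(0.0)), (25.0, np.float64(0.5)), (30.0, np.float64(0.8)), (35.0, np.float64(-0.4)), (40.0, np.float64(0.7)), (45.0, np.float64(0.0)), (50.0, np.float64(0.8)), (55.0, np.float64(0.0)), (60.0, np.float64(0.4)), (65.0, np.float64(0.9)), (70.0, np.float64(0.3)), (75.0, np.float64(-1.0)), (80.0, np.float64(0.3)), (85.0, np.float64(0.4)), (90.0, np.float64(0.9)), (95.0, np.float64(1.1)), (100.0, np.float64(-0.3)), (105.0, np.float64(-0.3)), (110.0, np.float64(0.3)), (115.0, np.float64(0.4)), (120.0, np.float64(0.0)), (125.0, np.float64(0.4)), (130.0, np.float64(32.0))] tcp box [ 10.4  65.  102.7] t 18.1833
```

View pics/c3.png

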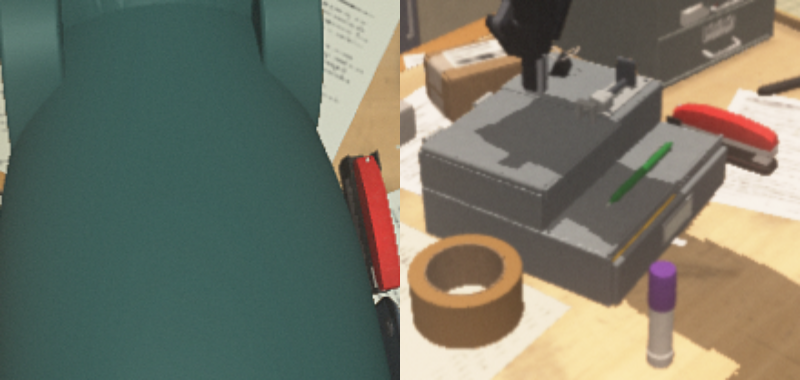

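Run:
```python
from m import *
f=load("scene3"); im=cv2.resize(f["color"][190:300,310:430,::-1],None,fx=5,fy=5,interpolation=cv2.INTER_CUBIC)
for dd,col in ((0,(0,255,0)),(10,(0,0,255))):
    for y in (128,-128):
        for z in (3,49):
            u=(proj(f,W(p,[-128-dd,y,z]))[0]-[310,190])*5; cv2.circle(im,tuple(int(k) for k in u),4,col,1)
for y in (130,-130):
    u=(proj(f,W(p,[-120,y,55]))[0]-[310,190])*5; cv2.circle(im,tuple(int(k) for k in u),4,(255,0,0),1)
cv2.imwrite("pics/d3.png",im)
```

```text
(no output)
```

View pics/d3.png

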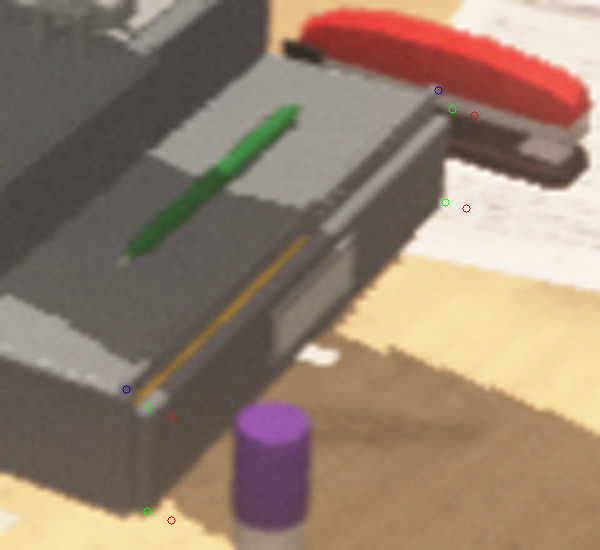

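The drawer front's corners match the predicted home corners (green), and the lid lies flat on the stop. Now the bolt.

Run:
```python
from m import *
ctrl.move_linear(W(p,[10,65,190]),v=.2)
ctrl.move_linear(W(p,[-10,-126,190]),v=.2)
ctrl.move_linear(W(p,[-10,-126,117]),v=.12)
push([0,1,0],[-10,-126,117],62,10,step=.003,v=.05)
ctrl.move_linear(W(p,[-10,-115,117]),v=.15)
ctrl.move_linear(W(p,[-10,-115,200]),v=.2)
ctrl.move_linear(W(p,[-160,0,200]),v=.3)
ctrl.move_linear(W(p,[-160,0,24]),v=.25)
push([1,0,0],[-160,0,24],26,20,step=.003,v=.05)
ctrl.move_linear(W(p,[-165,0,24]),v=.15)
ctrl.move_linear(W(p,[-165,0,200]),v=.25)
f=ctrl.grab_frame("scene"); save(f,"scene4"); print(ctrl.observe()["t"])
im=cv2.resize(f["color"][140:330,220:440,::-1],None,fx=3,fy=3,interpolation=cv2.INTER_CUBIC)
for b,col in ((0,(0,0,255)),(40,(0,255,0))):
    u=(proj(f,W(p,[-10,-95+b,137]))[0]-[220,140])*3; cv2.circle(im,tuple(int(k) for k in u),4,col,1)
cv2.imwrite("pics/d4.png",im)
```

```text
log [(3.0, np.float64(-0.1)), (6.0, np.float64(0.3)), (9.0, np.float64(1.4)), (12.0, np.float64(0.3)), (15.0, np.float64(0.3)), (18.0, np.float64(0.4)), (21.0, np.float64(0.6)), (24.0, np.float64(0.8)), (27.0, np.float64(0.7)), (30.0, np.float64(-0.3)), (33.0, np.float64(-0.2)), (36.0, np.float64(-0.3)), (39.0, np.float64(-0.1)), (42.0, np.float64(-0.1)), (45.0, np.float64(0.3)), (48.0, np.float64(1.0)), (51.0, np.float64(-0.5)), (54.0, np.float64(-0.1)), (57.0, np.float64(15.1))] tcp box [-10.  -70.9 117.1] t 25.75
log [(3.0, np.float64(0.7)), (6.0, np.float64(-0.0)), (9.0, np.float64(0.8)), (12.0, np.float64(-0.1)), (15.0, np.float64(-0.4)), (18.0, np.float64(0.1)), (21.0, np.float64(0.1)), (24.0, np.float64(8.3)), (27.0, np.float64(23.7))] tcp box [-137.5    0.4   23.3] t 30.6583
31.925
```

View pics/d4.png

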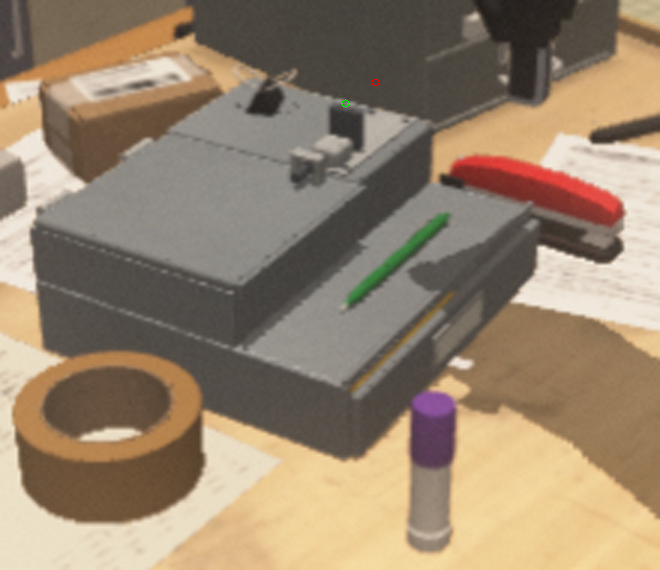

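The tab top at (347,107) matches the fully-across mark at (345,103). The lid is flat, the drawer is home, and the loose things look unmoved.

```bash
python3 -c "
from cell import ctrl
ctrl.job_done()"
```

```text
the job is handed in; nothing more can be done
```

The stamp box is closed and locked, and I handed the job in at about 32 s of the 51 s allowed. I found the box by fitting its pose to the scene and top pictures. Then, with shut fingertips, I pushed the drawer home, pressed the lid down flat and pushed the bolt across, each until it hit its stop.

- **Drawer:** it stopped at the same place on both pushes (14 N, then 24 N on a recheck), and its corners matched the predicted home position within about 2 pixels. A thin yellow sliver of the box cutter still shows between the ledge and the drawer front. I put that down to the gap above the front, not to the drawer being out.
- **Lid:** it stopped with the fingertips at 102.7 mm, against the 103 mm given for a shut lid. That last push peaked at 32 N.
- **Bolt:** it stopped at 15 N, and the tab's top lies within about 2 pixels of where it should be when fully across.
- **Loose things:** all those in view looked unmoved. The masking tape can't be seen under the shut lid. I compared them by eye, not by measurement.
- **Robot:** the arm was clear of everything at the end.

No check failed. The top camera was blocked by the arm after the lid push, so the final checks rest on the scene camera and the push stops.

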